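# Wind the glue-up timer to its stop and back to the set tab

## Task

Start the glue-up timer on the bench: twist its red dial clockwise past the white top mark until you feel it come up against its stop, without forcing it, then turn it back to the orange set tab so that the dial's pointer stands at the tab, and let go. Leave everything else on the bench as it is.

Things in the scene. Friction and masses are not known exactly. Their poses are not given: they have to be found in the camera images.
- timer: Mechanical bench timer, fixed: plywood board 124 x 124 x 12 mm with a round grey case 110 mm across, top 45 mm above the bench; on it a white dial disc 79 mm across, top at 51 mm, with a red grip bar. Origin on the dial's vertical axis at bench height; +x points to the 15-minute mark, z up. Marks on the case's rim, 5 degrees a minute, grow clockwise seen from above.
- top_mark (a point): The wide white top mark (30 minutes) on the rim, 75 degrees clockwise of the timer's +x, 46 mm from the axis, 46 mm above the bench. The winding stop lies 7 to 26 degrees beyond it, differs from timer to timer and cannot be seen, only felt: there the resisting torque about the axis climbs steeply (20 N m per rad) above 0.05 N m of plain friction.
- dial_grip (a point): Centre of the dial's red grip bar, on the dial's axis, 73 mm above the bench. Bar 60 mm long, 14 mm thick, upright sides from 51 to 85 mm above the bench; take it across its thickness. Turns with the dial: x axis along the bar to the pointer end, z up. Clockwise winds; up to 1.25 rad from the start to the stop. The dial stays where it is left.
- dial_pointer (a point): The dial's pointer: point at the dial's edge, 40 mm from its axis along the bar, 51 mm above the bench, at the outer end of the black line on the white disc; a white line on top of the bar runs to the same side.
- tab_point (a point): The point that the orange set tab marks, 40 mm from the dial's axis, 51 mm above the bench, just inside the tab. The tab is 7 mm wide (14 mm at its outer flap), up to 49 mm high, rides on the case's rim from 42 to 55 mm from the axis, is stiff and stays put.
- clockwork (a point): Point on the sprung clockwork plate hidden in the case, 20 mm from the axis, 23 mm above the bench. Torque on the dial moves it 0.1 mm per 0.1 N m, far below the noise of its reading: feel the torque at the wrist. A firm touch of 0.2 to 0.4 N m against the stop, held a moment, is right; under 0.15 is not fully wound, over 0.6 N m either way damages it.
- glue: Yellow glue bottle, 58 mm across, 190 mm high, standing loose; origin at the centre of its underside. Not to be disturbed.
- bits: Wooden stand of drill bits, 45 x 130 x 107 mm, loose; origin at the centre of its underside. Not to be disturbed.
- spool: Wooden spool of orange string, 56 mm across, 50 mm high, standing loose; origin at the centre of its underside. Not to be disturbed.

How it is judged (in metres and radians):
On the way:
1. the dial is wound past the top mark and pressed against its stop with at least 0.15 N m (x of dial_pointer in the frame of timer below 0.009 m and y of dial_pointer in the frame of timer below -0.02 m and distance of clockwork from where it was at the start of the episode above 0.00015 m), for 0.1 s.
At the end, for the whole second after the job is handed in: The dial's pointer stands at the set tab within 3.5 mm (5 degrees, one minute), the dial let go (horizontal distance between dial_pointer and tab_point below 0.0035 m); the robot touches nothing.
It fails at once if the dial forced: more than 0.6 N m of torque on it (distance of clockwork from where it was at the start of the episode above 0.0006 m).
It fails at once if the set tab shifted on the timer by more than 4 mm (distance of tab_point from where it was at the start of the episode above 0.004 m).
It fails at once if the glue bottle disturbed (moved by 20 mm or tipped) (distance of glue from where it was at the start of the episode above 0.02 m or angle between glue's own z axis and vertical above 0.3 rad).
It fails at once if the drill-bit stand disturbed (moved by 20 mm or tipped) (distance of bits from where it was at the start of the episode above 0.02 m or angle between bits's own z axis and vertical above 0.3 rad).
It fails at once if the string spool disturbed (moved by 20 mm or tipped) (distance of spool from where it was at the start of the episode above 0.02 m or angle between spool's own z axis and vertical above 0.3 rad).
It also fails if it takes over 69 s, if anything falls off the work surface, if the arm or the gripper's body presses on something with over 40 N, if the wrist force passes 120 N, or if a joint passes its speed limit or range.

## Robot

A 6-joint arm with a two-finger parallel gripper is mounted at the origin on the work surface; the furniture and walls round the work are solid. World frame = base frame: x ahead of the robot, y to its left, z up, the work surface at z = 0. Lengths are in mm, angles in degrees, forces in N, time in s.
With the tool pointing down it reaches from about 350 to 850 mm from the base axis. Payload 8.1 kg.
Tool frame: the origin (TCP) lies between the finger pads; the fingertips stand 25 mm ahead of it and the grasp point (between the pads) lies 6 mm ahead of it (r.tcp_to_tips is the distance from the TCP to the fingertips, in mm); z points along the fingers, y is the line along which they close (so a half turn about z gives the same grasp; the last joint's range is limited). The gripper opens to 85 mm and grips with 20 to 120 N. Pads are 22 mm wide; open, the fingers measure 114 mm over their backs; the gripper's body (76 mm by 85 mm) begins 54 mm behind the grasp point. The pads swing forward as they close: fully open they stand 13 mm farther back than shut.
Start: joints at [68.102, 7.471, 85.268, -0, 87.261, -4.893], TCP at [175.455, 573.778, 256.292] pointing down, gripper open.
Joint ranges: [-169.43, 169.43], [-51.17, 129.36], [1.28, 143.12], [-76.62, 256.62], [0, 156.53], [-152.29, 152.29]. Speed limits (degrees/s): [136.94, 136.94, 159.86, 180, 180, 180].

## Interface

Orientations are given as [roll, pitch, yaw] about the fixed x, y, z axes, in that order (R = Rz(yaw) Ry(pitch) Rx(roll)).
In Python, from bench import r gives the robot as it stands.
- The arm moves only by the tool apply_moves, never from a script. Its arguments are lists of equal length, an entry for each row: "angular": the turn, a rotation vector about the world's x, y, z in units of 8 degrees (1.0 is 8 degrees), a list of three; "travel": the shift along the world's x, y, z in units of 40 mm (1.0 is 40 mm), a list of three; "jaw": the opening, from 0 (shut) to 1 (fully open). A call has 1 to 20 rows; each row shifts and turns the commanded pose from where the row before left it; what a row does not reach is not made up. A row lasts 1/8 s, in which the tool goes at most 62.5 mm and 10.7 degrees, less where a joint would pass 70% of its speed; a pose out of reach is approached as far as the arm can. A call is refused whole if a number of a shift passes 1 or a number of a turn 1, either way. A call with a gripper value outside its range is refused whole. The fingers move at their own pace and stop on an object; "force" is the grip in N (left out, the last holds). Time passes only in rows, so rows that do not move let the fingers close. It gives the time, the measured TCP pose, the force, the opening and the grip force at its end, in the units of the state.
- r.sense(): the state, without advancing time (a new reading comes with each control period).
- r.snapshot(name): name is "side" or "top" or "wrist"; returns a dict with "color" (420x560x3 uint8, red, green, blue), "fx", "fy", "cx", "cy" (pixels), "R" (3x3) and "t" (3): a world point X has camera coordinates R X + t; the wrist camera has in their place "mount" (4x4, takes a point from camera to tool coordinates, whose origin is the TCP and whose axes are the flange's). Camera axes: x right, y down, z forward; pixel columns grow to the right and rows downward; lengths in mm; the calibration is good to about 2 mm. The wrist camera is an equidistant fisheye: a pixel r from the principal point sees the ray r / f radians off the axis. A picture is of the moment at which its call begins: read the wrist's pose just before it. There is no depth.
- r.hand_in(): hands the job in; it is judged then, once.
The state is a dict: "time": time; "joint_pos": joint angles; "qd": joint speeds; "joint_efforts": joint torques, N m; "tool_pos": TCP position; "tcp_rot": TCP orientation; "ft_force": force on the tool from outside, world axes, zero at the start; "wrist_torque": the same for the moment, N m; "finger_gap": finger opening in mm; "grip_force": force on a finger pad.
Only numpy, scipy, OpenCV 4.12 (cv2) and the standard library are available. Lean on these libraries where they do the work, as an engineer would, in place of code of your own. Each camera call takes 0.05 s, during which the arm holds its last target. There are 200 camera calls.

## Working session

There is one attempt and no reset: what is moved stays moved. The work goes in short steps, Python scripts to look and compute and a tool call to move; the robot and the scene stay as the last step left them, time stands still between calls to the robot, and variables do not carry over. Pictures are saved under pics/ and viewed, at most 10 in all, crops included, and the job is handed in when it is done.

Besides the shell and the picture viewer there is one more tool, called after "Request:" by a JSON object that holds its "name" and its "arguments", one argument or row to a line. apply_moves: Moves the arm, as the interface text tells. Its arguments: {"type":"object","properties":{"angular":{"type":"array"},"travel":{"type":"array"},"jaw":{"type":"array"},"force":{"type":"number"}},"required":["angular","travel","jaw"]}

```bash
mkdir -p pics; cat > h.py <<'E'
import numpy as np, cv2
from bench import r
def snap(n,f):
    s=r.sense(); d=r.snapshot(n); cv2.imwrite('pics/'+f,d['color'][:,:,::-1]); np.save('pics/'+f+'.npy',{'s':s,'d':d},allow_pickle=True); return s,d
E
python3 - <<'E'
from h import *
for n in('top','side','wrist'):
    s,d=snap(n,n+'0.png')
    print(n,{k:np.round(v,3).tolist() for k,v in d.items() if k!='color'})
print(s)
a=[cv2.imread(f'pics/{n}0.png') for n in('top','side')]
cv2.imwrite('pics/both.png',cv2.resize(np.hstack(a),(800,300)))
E
```

```text
top {'fx': 446.199, 'fy': 446.199, 'cx': 280.683, 'cy': 210.256, 'R': [[0.007, -1.0, -0.002], [-0.991, -0.007, -0.131], [0.131, 0.003, -0.991]], 't': [-74.509, 543.905, 1363.481]}
side {'fx': 396.663, 'fy': 396.663, 'cx': 277.924, 'cy': 213.73, 'R': [[0.978, -0.208, -0.017], [-0.126, -0.526, -0.841], [0.166, 0.825, -0.541]], 't': [-512.765, 93.192, 1158.785]}
wrist {'fx': 325.192, 'fy': 325.192, 'cx': 278.558, 'cy': 211.49, 'mount': [[-0.0, -0.946, -0.323, 83.046], [1.0, -0.0, 0.0, -0.465], [-0.0, -0.323, 0.946, -117.314], [0.0, 0.0, 0.0, 1.0]]}
{'time': 0.1, 'joint_pos': array([ 6.81018943e+01,  7.51056092e+00,  8.53232518e+01,  1.30754197e-03,
        8.72618844e+01, -4.89404775e+00]), 'qd': array([-0.00751445, -0.03704061, -0.08262639, -0.02025843,  0.06868172,
       -0.06887717]), 'joint_efforts': array([ 1.30282857e-03, -5.70950139e+01, -5.01944518e+01, -1.23258396e-04,
        8.02622846e-03, -5.76981483e-05]), 'tool_pos': array([175.27473428, 573.3532252 , 255.34956152]), 'tcp_rot': array([-1.79904763e+02, -9.46542397e-03,  1.62995871e+02]), 'ft_force': array([-0.53599647,  0.11757964,  0.24937606]), 'wrist_torque': array([-0.02695878, -0.03835436,  0.00958352]), 'grip_force': 0.0, 'finger_gap': 85.40944798499335}
```

View pics/top0.png

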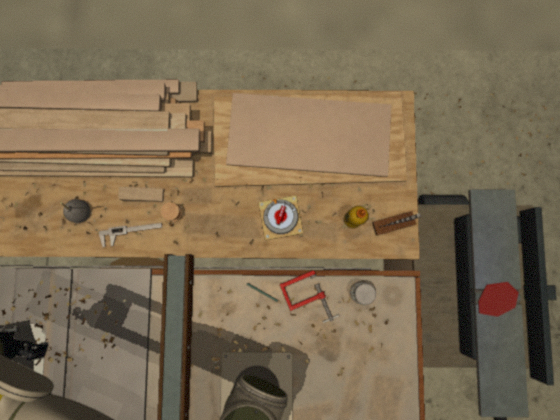

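View pics/side0.png

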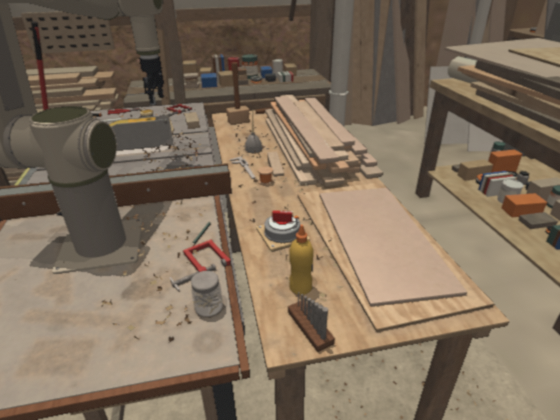

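View pics/wrist0.png

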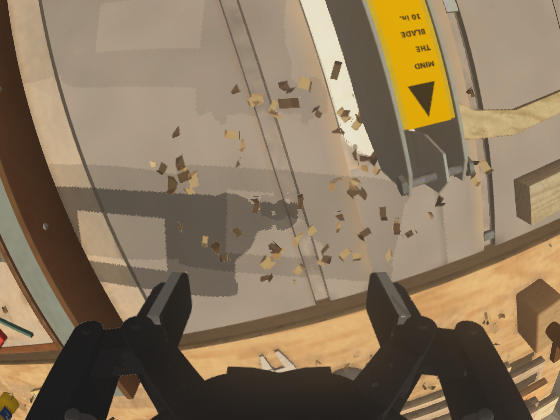

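```bash
cat >> h.py <<'E'
def P(d): return np.array([[d['fx'],0,d['cx']],[0,d['fy'],d['cy']],[0,0,1]])@np.c_[d['R'],d['t']]
def ld(f): return np.load('pics/'+f+'.npy',allow_pickle=True).item()
def tri(a,b):
    X=cv2.triangulatePoints(P(ld('top0.png')['d']),P(ld('side0.png')['d']),np.float64(a),np.float64(b)).ravel(); return X[:3]/X[3]
def proj(d,X): q=P(d)@np.r_[X,1]; return q[:2]/q[2]
E
python3 - <<'E'
from h import *
for n,a,b in(('bar',(281,215),(283,216)),('glue',(357,216),(301,265)),('bits',(395,224),(311,325)),('spool',(170,212),(265,175))): print(n,tri(a,b).round())
a=ld('top0.png')['d']['color'][175:255,240:320]; b=ld('side0.png')['d']['color'][185:265,242:322]
cv2.imwrite('pics/crops.png',cv2.resize(np.hstack([a,b]),(800,400),interpolation=cv2.INTER_CUBIC)[:,:,::-1])
E
```

```text
bar [525. -72.  69.]
glue [ 521. -303.   76.]
bits [ 506. -434.   14.]
spool [537. 279.  26.]
```

View pics/crops.png

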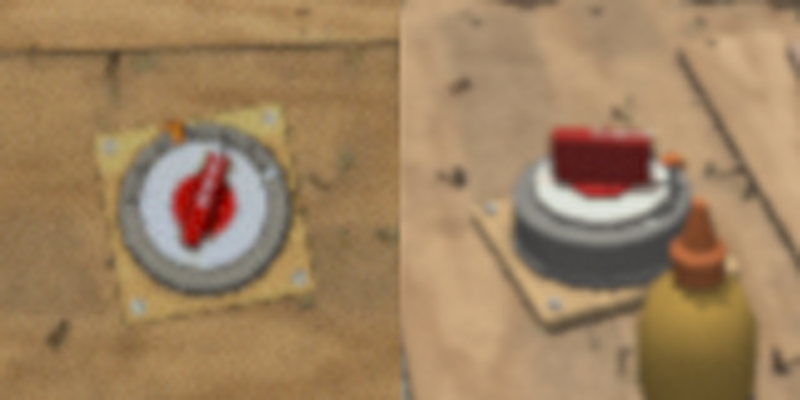

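The timer is at about (525, -72), with the bar top near z 69–85. The bar points at about -18° and the tab at about +21°. Yaw 163 already lines up with the bar, so I'll move above the timer.

Request:
{"name": "apply_moves", "arguments": {
  "angular": [
    [0,0,0],
    [0,0,0],
    [0,0,0],
    [0,0,0],
    [0,0,0],
    [0,0,0],
    [0,0,0],
    [0,0,0],
    [0,0,0],
    [0,0,0],
    [0,0,0],
    [0,0,0],
    [0,0,0],
    [0,0,0],
    [0,0,0],
    [0,0,0],
    [0,0,0],
    [0,0,0],
    [0,0,0]
  ],
  "travel": [
    [0,0,0.8],
    [0.54,-1,0],
    [0.54,-1,0],
    [0.54,-1,0],
    [0.54,-1,0],
    [0.54,-1,0],
    [0.54,-1,0],
    [0.54,-1,0],
    [0.54,-1,0],
    [0.54,-1,0],
    [0.54,-1,0],
    [0.54,-1,0],
    [0.54,-1,0],
    [0.54,-1,0],
    [0.54,-1,0],
    [0.54,-1,0],
    [0.54,-1,0],
    [0,0,-0.8],
    [0,0,-0.8]
  ],
  "jaw": [1,1,1,1,1,1,1,1,1,1,1,1,1,1,1,1,1,1,1]
}}

```text
time: 2.52
tool_pos: [521.3, -67.0, 223.4]
tcp_rot: [180.0, 0.0, 162.9]
ft_force: [-0.1, 0.0, -1.8]
finger_gap: 85.6
grip_force: 0.0
```

```bash
python3 - <<'E'
from h import *
s,d=snap('wrist','w1.png'); print(s)
E
```

```text
{'time': 2.525, 'joint_pos': array([-1.29193277e+01, -3.10374346e+00,  9.95640523e+01,  2.43179304e-03,
        8.35277167e+01, -8.58332135e+01]), 'qd': array([ 7.21105915e-01,  7.79794033e+00,  2.02805089e+01, -3.57553096e-02,
       -2.73145046e+01,  1.50837818e-02]), 'joint_efforts': array([-6.19466789e-01, -4.84501219e+01, -5.19283247e+01, -6.76565431e-02,
        1.04541857e+00, -2.19165062e-02]), 'tool_pos': array([521.25154349, -67.02316355, 223.38400073]), 'tcp_rot': array([1.79996720e+02, 1.17672673e-02, 1.62913612e+02]), 'ft_force': array([-0.12008237,  0.04484729, -1.78774081]), 'wrist_torque': array([ 0.08294069, -0.00525436,  0.03252686]), 'grip_force': 0.0, 'finger_gap': 85.62089027361766}
```

View pics/w1.png

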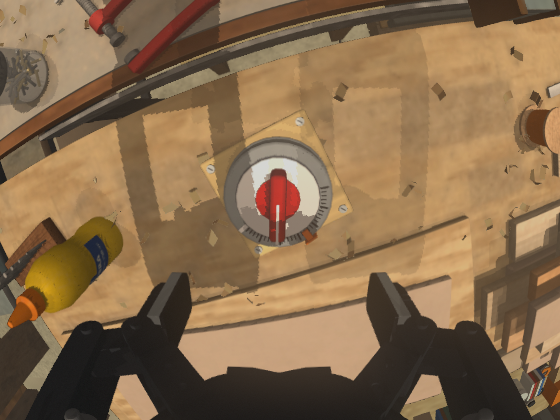

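The wrist view shows the bar vertical at (278,200), with its white line (pointer) pointing down the picture, and the tab at (311,236). I'll take a settled picture here and a closer second view.

```bash
python3 - <<'E'
from h import *
s,d=snap('wrist','w2.png'); print(s['tool_pos'],s['tcp_rot'],s['qd'])
E
```

```text
[518.73177763 -66.1882216  217.98999886] [-179.97088513   -0.4069404   162.94000421] [ 0.6300401   0.05419587  0.07697112  0.09554234  5.45428241 -0.00715855]
```

Request:
{"name": "apply_moves", "arguments": {
  "angular": [
    [0,0,0],
    [0,0,0],
    [0,0,0],
    [0,0,0],
    [0,0,0]
  ],
  "travel": [
    [0,0,-0.6],
    [0,0,-0.6],
    [0,0,-0.4],
    [0,0,0],
    [0,0,0]
  ],
  "jaw": [1,1,1,1,1]
}}

```text
time: 3.25
tool_pos: [521.7, -66.3, 161.6]
tcp_rot: [180.0, 0.1, 163.0]
ft_force: [1.1, 0.3, -0.3]
finger_gap: 85.4
grip_force: 0.0
```

```bash
python3 - <<'E'
from h import *
s,d=snap('wrist','w3.png'); print(s['tool_pos'],s['tcp_rot'],s['qd'].max())
a=ld('w2.png')['d']['color'][100:260,198:358]; b=d['color'][100:300,178:378]
c=np.hstack([cv2.resize(x,(400,400),interpolation=cv2.INTER_CUBIC) for x in(a,b)])
cv2.imwrite('pics/c2.png',c[:,:,::-1])
E
```

```text
[521.72719329 -66.31013245 161.58131199] [1.79993423e+02 8.88867147e-02 1.63003153e+02] 0.07450432436320963
```

View pics/c2.png

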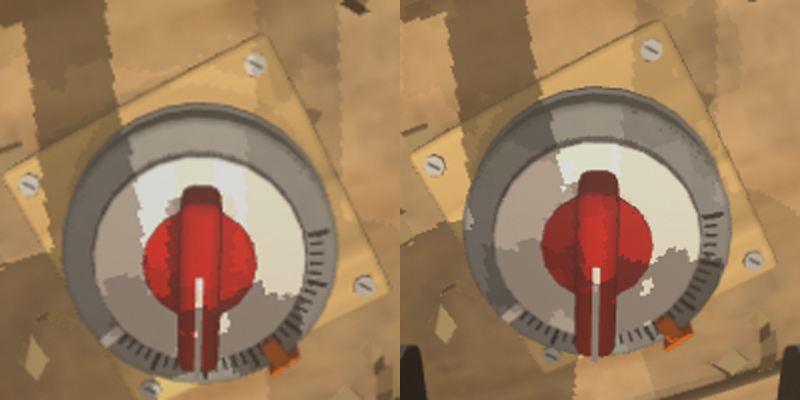

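The close crop shows the axis near crop px (597,247), the top mark at (510,312), the tab at (672,330) and the pointer line ending at (595,360). I'll turn these into world positions.

```bash
cat >> h.py <<'E'
from scipy.spatial.transform import Rotation as Ro
def ray(f,px):
    o=ld(f); s,d=o['s'],o['d']; v=np.array([(px[0]-d['cx'])/d['fx'],(px[1]-d['cy'])/d['fy']]); th=np.hypot(*v)
    k=np.r_[v/th*np.sin(th),np.cos(th)] if th>0 else np.array([0,0,1.])
    R=Ro.from_euler('xyz',s['tcp_rot'],degrees=True).as_matrix(); M=d['mount']
    return R@M[:3,3]+s['tool_pos'], R@M[:3,:3]@k
def plane(f,px,z):
    c,k=ray(f,px); return c+k*(z-c[2])/k[2]
def tri2(f,p,g,q):
    a,u=ray(f,p);b,v=ray(g,q); t=np.linalg.lstsq(np.c_[u,-v],b-a,rcond=None)[0]; return (a+u*t[0]+b+v*t[1])/2, np.linalg.norm(a+u*t[0]-b-v*t[1])
def ang(p,c): return np.degrees(np.arctan2(p[1]-c[1],p[0]-c[0]))
E
python3 - <<'E'
from h import *
w2=lambda x,y:(198+x/2.5-.3,100+y/2.5-.3)
w3=lambda x,y:(178+x/2-.25,100+y/2-.25)
A=dict(TR=(255,65),TL=(28,185),R=(363,286),B=(150,389)); B=dict(TR=(252,49),TL=(35,166),R=(353,260),B=(152,355))
p2=[];p3=[]
for k in A:
    t,e=tri2('w2.png',w2(*A[k]),'w3.png',w3(*B[k])); print(k,t.round(1),round(e,1))
    p2.append(plane('w2.png',w2(*A[k]),12));p3.append(plane('w3.png',w3(*B[k]),12))
c2,c3=np.mean(p2,0),np.mean(p3,0); print('centre',c2,c3, 'sides',[ang(p3[i],c3).round(1) for i in range(4)])
for n,a,b,z in(('tabmid',(272,346),(265,322),49),('taborange',(285,362),(280,340),47),('mark',(110,338),(112,312),46),('lineend',(199,372),(195,358),85),('linestart',(199,280),(197,268),85),('reartop',(201,212),(199,196),85)):
    P2=plane('w2.png',w2(*a),z);P3=plane('w3.png',w3(*b),z); t,e=tri2('w2.png',w2(*a),'w3.png',w3(*b))
    print(n,P2.round(1),ang(P2,c2).round(1),P3.round(1),ang(P3,c3).round(1),np.hypot(*(P3-c3)[:2]).round(1),'tri',t.round(1))
a=ld('w3.png')['d']['color'][165:290,215:365]
cv2.imwrite('pics/c3.png',cv2.resize(a,(750,600)[:2] if 0 else (720,600),interpolation=cv2.INTER_CUBIC)[:,:,::-1])
E
```

```text
TR [462.3 -29.   33.8] 0.5
TL [ 484.4 -132.7    4.8] 0.7
R [565.5  -9.5  13.9] 0.6
B [ 585.4 -111.1   12.5] 0.6
centre [524.74038526 -70.00872102  12.        ] [524.87811377 -69.43910059  12.        ] sides [np.float64(145.6), np.float64(-124.2), np.float64(55.6), np.float64(-34.3)]
tabmid [565.2 -52.9  49. ] 22.9 [564.6 -53.4  49. ] 21.9 42.8 tri [567.6 -53.4  43.5]
taborange [574.2 -49.9  47. ] 22.1 [575.6 -49.8  47. ] 21.2 54.4 tri [568.2 -49.5  59.8]
mark [ 544.9 -112.1   46. ] -64.4 [ 543.9 -111.2   46. ] -65.5 45.9 tri [ 549.9 -115.4   32.2]
lineend [551.4 -77.9  85. ] -16.4 [551.8 -78.4  85. ] -18.3 28.4 tri [549.5 -77.4  89.2]
linestart [519.9 -68.2  85. ] 159.0 [519.8 -67.7  85. ] 161.5 5.4 tri [521.1 -68.4  81.5]
reartop [498.4 -60.9  85. ] 160.9 [496.8 -60.   85. ] 161.4 29.6 tri [506.3 -63.2  51.2]
```

View pics/c3.png

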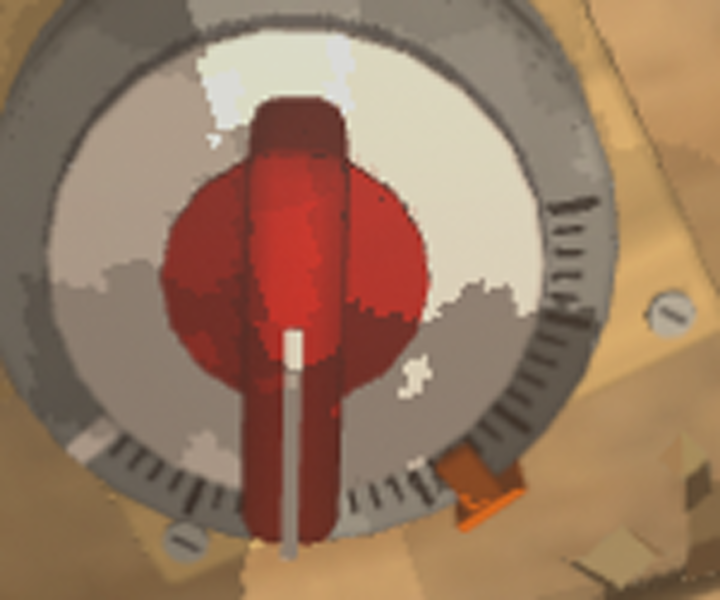

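Measurements agree: axis (524.8, -69.7), top mark at -65°, tab about 22°, pointer -18°. The stop is therefore between about -72° and -91°. I'll descend to TCP z≈82 and grip gently.

Request:
{"name": "apply_moves", "arguments": {
  "angular": [
    [0,0,0],
    [0,0,0],
    [0,0,0],
    [0,0,0],
    [0,0,0],
    [0,0,0]
  ],
  "travel": [
    [0.08,-0.085,0],
    [0,0,-0.6],
    [0,0,-0.6],
    [0,0,-0.5],
    [0,0,-0.29],
    [0,0,0]
  ],
  "jaw": [1,1,1,1,1,1],
  "force": 25
}}

```text
time: 4.05
tool_pos: [523.9, -69.6, 80.2]
tcp_rot: [-180.0, -0.1, 163.0]
ft_force: [0.5, -0.7, 0.2]
finger_gap: 85.0
grip_force: 0.0
```

```bash
python3 - <<'E'
from h import *
s=r.sense(); print(s['tool_pos'],s['tcp_rot'],s['ft_force'],s['wrist_torque'],abs(s['qd']).max(),s['joint_pos'])
f=lambda x,y:(215+x/4.8-.4,165+y/4.8-.4)
c=np.array([524.8,-69.7])
for p,z in(((456,453),49),((492,508),45),((456,453),51)):
  q=plane('w3.png',f(*p),z); print(q,ang(q,c))
E
```

```text
[523.93041109 -69.62380147  80.21672394] [-1.79995929e+02 -7.00389279e-02  1.62989887e+02] [ 0.48107129 -0.70078394  0.16192483] [ 0.01586379  0.00705286 -0.02522165] 1.209637803582231 [-1.31290174e+01  5.74233023e+00  1.06364070e+02  7.32627356e-04
  6.79637534e+01 -8.61191826e+01]
[562.8803946  -53.53883828  49.        ] 22.996166572945466
[577.22717286 -50.5078667   45.        ] 20.106276462236007
[561.82814961 -53.44221838  51.        ] 23.704618897236358
```

Request:
{"name": "apply_moves", "arguments": {
  "angular": [
    [0,0,0],
    [0,0,0],
    [0,0,0],
    [0,0,0],
    [0,0,0],
    [0,0,0],
    [0,0,0],
    [0,0,0]
  ],
  "travel": [
    [0.02,0,0.05],
    [0,0,0],
    [0,0,0],
    [0,0,0],
    [0,0,0],
    [0,0,0],
    [0,0,0],
    [0,0,0]
  ],
  "jaw": [0.6,0.4,0.2,0,0,0,0,0],
  "force": 25
}}

```text
time: 5.05
tool_pos: [525.3, -69.5, 83.0]
tcp_rot: [180.0, 0.0, 163.0]
ft_force: [-1.2, 1.9, 5.2]
finger_gap: 13.7
grip_force: 29.3
```

```bash
cat > st.py <<'E'
from h import *
s=r.sense()
for k in('time','tool_pos','tcp_rot','ft_force','wrist_torque','finger_gap','grip_force'): print(k,np.round(s[k],3))
print('j6',s['joint_pos'][5])
E
python3 st.py
```

```text
time 5.05
tool_pos [525.28  -69.547  83.017]
tcp_rot [1.79988e+02 2.30000e-02 1.62997e+02]
ft_force [-1.223  1.906  5.216]
wrist_torque [ 0.409  0.147 -0.054]
finger_gap 13.663
grip_force 29.321
j6 -86.09507188245944
```

Gripped on centre with low side forces. Next I'll wind 40° clockwise, staying short of the earliest possible stop.

Request:
{"name": "apply_moves", "arguments": {
  "angular": [
    [0,0,-0.5],
    [0,0,-0.5],
    [0,0,-0.5],
    [0,0,-0.5],
    [0,0,-0.5],
    [0,0,-0.5],
    [0,0,-0.5],
    [0,0,-0.5],
    [0,0,-0.5],
    [0,0,-0.5],
    [0,0,0],
    [0,0,0]
  ],
  "travel": [
    [0,0,0],
    [0,0,0],
    [0,0,0],
    [0,0,0],
    [0,0,0],
    [0,0,0],
    [0,0,0],
    [0,0,0],
    [0,0,0],
    [0,0,0],
    [0,0,0],
    [0,0,0]
  ],
  "jaw": [0,0,0,0,0,0,0,0,0,0,0,0]
}}

```text
time: 6.55
tool_pos: [525.1, -69.9, 83.0]
tcp_rot: [-180.0, 0.0, 123.0]
ft_force: [-2.6, -0.4, 6.4]
finger_gap: 13.6
grip_force: 29.5
```

```bash
python3 st.py
```

```text
time 6.55
tool_pos [525.091 -69.904  83.016]
tcp_rot [-1.79985e+02  2.40000e-02  1.22991e+02]
ft_force [-2.574 -0.424  6.352]
wrist_torque [ 0.042  0.402 -0.049]
finger_gap 13.614
grip_force 29.484
j6 -46.09267919358065
```

Request:
{"name": "apply_moves", "arguments": {
  "angular": [
    [0,0,-0.45],
    [0,0,-0.45],
    [0,0,-0.45],
    [0,0,0]
  ],
  "travel": [
    [0,0,0],
    [0,0,0],
    [0,0,0],
    [0,0,0]
  ],
  "jaw": [0,0,0,0]
}}

```text
time: 7.05
tool_pos: [525.0, -69.9, 83.0]
tcp_rot: [-180.0, 0.0, 112.1]
ft_force: [-2.1, -0.5, 6.1]
finger_gap: 13.4
grip_force: 29.5
```

```bash
python3 st.py
```

```text
time 7.05
tool_pos [524.982 -69.945  83.019]
tcp_rot [-1.79974e+02  2.30000e-02  1.12139e+02]
ft_force [-2.113 -0.466  6.113]
wrist_torque [ 0.002  0.548 -0.029]
finger_gap 13.442
grip_force 29.529
j6 -35.24085863140035
```

Request:
{"name": "apply_moves", "arguments": {
  "angular": [
    [0,0,-0.15],
    [0,0,-0.15],
    [0,0,0]
  ],
  "travel": [
    [0,0,0],
    [0,0,0],
    [0,0,0]
  ],
  "jaw": [0,0,0]
}}

```text
time: 7.42
tool_pos: [524.9, -69.9, 83.0]
tcp_rot: [-180.0, 0.0, 109.8]
ft_force: [-3.7, -0.4, 7.2]
finger_gap: 13.6
grip_force: 29.5
```

```bash
cat > t.py <<'E'
from h import *
v=[]
for i in range(1):
    s=r.sense()
print(s['time'],'yaw',s['tcp_rot'][2].round(2),'T',s['wrist_torque'].round(3),'F',s['ft_force'].round(1),'j6',s['joint_pos'][5].round(2), 'eff6',s['joint_efforts'][5].round(3))
E
python3 t.py
```

```text
7.425 yaw 109.78 T [0.004 0.571 0.031] F [-3.7 -0.4  7.2] j6 -32.88 eff6 0.2
```

Request:
{"name": "apply_moves", "arguments": {
  "angular": [
    [0,0,-0.15],
    [0,0,0],
    [0,0,0]
  ],
  "travel": [
    [0,0,0],
    [0,0,0],
    [0,0,0]
  ],
  "jaw": [0,0,0]
}}

```text
time: 7.8
tool_pos: [524.9, -70.0, 83.0]
tcp_rot: [-180.0, 0.0, 108.6]
ft_force: [-3.0, 0.6, 7.1]
finger_gap: 13.6
grip_force: 29.5
```

```bash
python3 t.py
```

```text
7.8 yaw 108.6 T [0.057 0.626 0.003] F [-3.   0.6  7.1] j6 -31.7 eff6 0.023
```

Request:
{"name": "apply_moves", "arguments": {
  "angular": [
    [0,0,-0.15],
    [0,0,0],
    [0,0,0]
  ],
  "travel": [
    [0,0,0],
    [0,0,0],
    [0,0,0]
  ],
  "jaw": [0,0,0]
}}

```text
time: 8.18
tool_pos: [524.9, -70.0, 83.0]
tcp_rot: [-180.0, 0.0, 107.4]
ft_force: [-2.8, -0.4, 6.8]
finger_gap: 13.9
grip_force: 29.5
```

```bash
python3 t.py
```

```text
8.175 yaw 107.39 T [-0.004  0.541  0.02 ] F [-2.8 -0.4  6.8] j6 -30.5 eff6 0.023
```

Request:
{"name": "apply_moves", "arguments": {
  "angular": [
    [0,0,-0.15],
    [0,0,0],
    [0,0,0]
  ],
  "travel": [
    [0,0,0],
    [0,0,0],
    [0,0,0]
  ],
  "jaw": [0,0,0]
}}

```text
time: 8.55
tool_pos: [524.9, -70.0, 83.0]
tcp_rot: [-180.0, 0.0, 106.2]
ft_force: [-3.4, 0.5, 6.1]
finger_gap: 13.3
grip_force: 29.4
```

```bash
python3 t.py
```

```text
8.55 yaw 106.21 T [-0.023  0.579  0.173] F [-3.4  0.5  6.1] j6 -29.3 eff6 0.163
```

The torque rose to 0.17 N m, which looks like the stop. I'll confirm with small increments.

Request:
{"name": "apply_moves", "arguments": {
  "angular": [
    [0,0,-0.04],
    [0,0,0],
    [0,0,0]
  ],
  "travel": [
    [0,0,0],
    [0,0,0],
    [0,0,0]
  ],
  "jaw": [0,0,0]
}}

```text
time: 8.93
tool_pos: [524.9, -70.0, 83.0]
tcp_rot: [-180.0, 0.0, 105.9]
ft_force: [-3.0, -0.3, 6.9]
finger_gap: 13.3
grip_force: 29.4
```

```bash
python3 t.py
```

```text
8.925 yaw 105.89 T [-0.024  0.616  0.238] F [-3.  -0.3  6.9] j6 -28.99 eff6 0.236
```

Request:
{"name": "apply_moves", "arguments": {
  "angular": [
    [0,0,-0.03],
    [0,0,0],
    [0,0,0]
  ],
  "travel": [
    [0,0,0],
    [0,0,0],
    [0,0,0]
  ],
  "jaw": [0,0,0]
}}

```text
time: 9.3
tool_pos: [524.9, -70.0, 83.0]
tcp_rot: [-180.0, 0.0, 105.7]
ft_force: [-2.2, -0.3, 6.5]
finger_gap: 13.3
grip_force: 29.4
```

```bash
python3 t.py
```

```text
9.3 yaw 105.66 T [-0.041  0.59   0.278] F [-2.2 -0.3  6.5] j6 -28.75 eff6 0.289
```

The dial is wound to about 0.28 N m and held. Now I'll turn back 96° counter-clockwise, to about 21.7°.

Request:
{"name": "apply_moves", "arguments": {
  "angular": [
    [0,0,0.6],
    [0,0,0.6],
    [0,0,0.6],
    [0,0,0.6],
    [0,0,0.6],
    [0,0,0.6],
    [0,0,0.6],
    [0,0,0.6],
    [0,0,0.6],
    [0,0,0.6],
    [0,0,0.6],
    [0,0,0.6],
    [0,0,0.6],
    [0,0,0.6],
    [0,0,0.6],
    [0,0,0.6],
    [0,0,0.6],
    [0,0,0.6],
    [0,0,0.6],
    [0,0,0.6]
  ],
  "travel": [
    [0,0,0],
    [0,0,0],
    [0,0,0],
    [0,0,0],
    [0,0,0],
    [0,0,0],
    [0,0,0],
    [0,0,0],
    [0,0,0],
    [0,0,0],
    [0,0,0],
    [0,0,0],
    [0,0,0],
    [0,0,0],
    [0,0,0],
    [0,0,0],
    [0,0,0],
    [0,0,0],
    [0,0,0],
    [0,0,0]
  ],
  "jaw": [0,0,0,0,0,0,0,0,0,0,0,0,0,0,0,0,0,0,0,0]
}}

```text
time: 11.8
tool_pos: [525.3, -69.1, 83.0]
tcp_rot: [180.0, 0.0, -158.2]
ft_force: [-0.4, 4.7, 5.9]
finger_gap: 13.3
grip_force: 29.3
```

Request:
{"name": "apply_moves", "arguments": {
  "angular": [
    [0,0,0],
    [0,0,0]
  ],
  "travel": [
    [0,0,0],
    [0,0,0]
  ],
  "jaw": [0,0]
}}

```text
time: 12.05
tool_pos: [525.3, -69.2, 83.0]
tcp_rot: [180.0, 0.0, -158.4]
ft_force: [-1.0, 4.3, 5.6]
finger_gap: 13.2
grip_force: 29.3
```

```bash
python3 t.py; python3 - <<'E'
from h import *
s,d=snap('wrist','w4.png')
cv2.imwrite('pics/c4.png',cv2.resize(d['color'][180:360,180:380][:,:,::-1],(660,594),interpolation=cv2.INTER_CUBIC))
E
```

```text
12.05 yaw -158.35 T [0.784 0.17  0.025] F [-1.   4.3  5.6] j6 -124.74 eff6 0.021
```

View pics/c4.png

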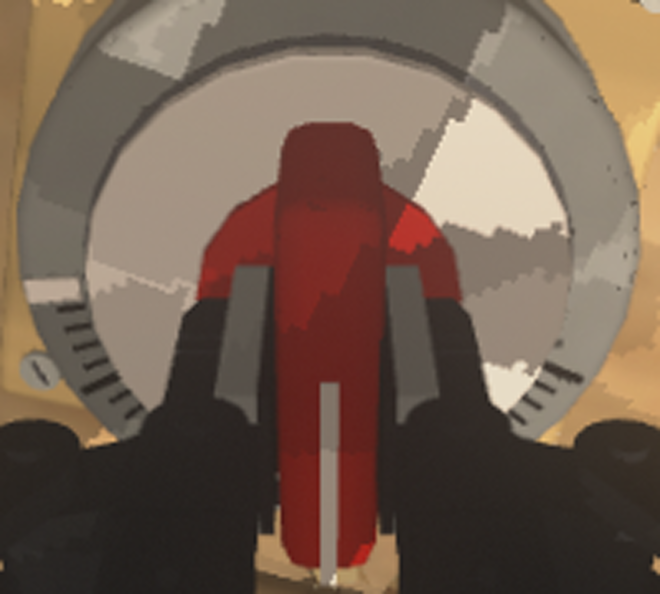

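The bar is straight in the grip and the tab is hidden behind the bar's end. I'll release, lift and look.

Request:
{"name": "apply_moves", "arguments": {
  "angular": [
    [0,0,0],
    [0,0,0],
    [0,0,0],
    [0,0,0],
    [0,0,0],
    [0,0,0],
    [0,0,0],
    [0,0,0],
    [0,0,0]
  ],
  "travel": [
    [0,0,0],
    [0,0,0],
    [0,0,0],
    [0,0,0],
    [0,0,0.5],
    [0,0,0.7],
    [0,0,0.8],
    [0,0,0],
    [0,0,0]
  ],
  "jaw": [0.4,0.8,1,1,1,1,1,1,1]
}}

```text
time: 13.22
tool_pos: [524.8, -69.6, 162.2]
tcp_rot: [180.0, -0.0, -158.4]
ft_force: [-0.4, -0.5, -1.0]
finger_gap: 85.5
grip_force: 0.0
```

```bash
python3 t.py; python3 - <<'E'
from h import *
s,d=snap('wrist','w5.png'); print(s['tool_pos'],s['tcp_rot'])
cv2.imwrite('pics/c5.png',cv2.resize(d['color'][140:300,180:380][:,:,::-1],(750,600),interpolation=cv2.INTER_CUBIC))
E
```

```text
13.225 yaw -158.37 T [-0.009 -0.024 -0.006] F [-0.4 -0.5 -1. ] j6 -124.74 eff6 -0.0
[524.81374702 -69.61067148 162.17410742] [ 1.79988390e+02 -2.05217972e-02 -1.58367959e+02]
```

View pics/c5.png

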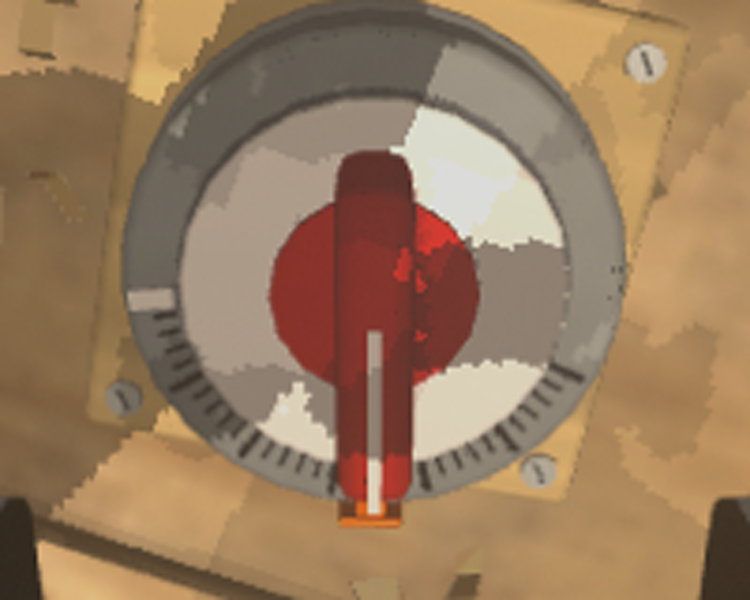

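The pointer line (col 374) stands over the tab's centre (col 370), about 1° apart. The dial is released and the gripper is clear, so I'll hand in.

```bash
python3 -c "
from bench import r
print(r.hand_in())"
```

```text
the job is handed in; nothing more can be done
None
```

I wound the dial past the top mark to its stop at about 0.28 N m, then turned it back and let go with the pointer about 1° from the orange tab; the job is handed in, but no verdict came back.

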